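# Swing the film camera over to the tin with the remote's stick

### The arm

A 6-joint arm with a two-finger parallel gripper is mounted at the origin on a cart in front of the work surface, level with it; the furniture and walls round the work are solid. World frame = base frame: x ahead of the robot, y to its left, z up, the work surface at z = 0. Lengths are in m, angles in degrees, forces in N, time in s.
With the tool pointing down it reaches from about 0.3 to 0.75 m from the base axis. Payload 8.5 kg.
Tool frame: the origin (TCP) lies on the centre line of the jaws, within the pads' length; the fingertips stand 19 mm ahead of it and the grasp point (between the pads) is the TCP (env.tcp_to_tips is the z of the fingertips in the tool frame, in m); z points along the fingers, y is the line along which they close (so a half turn about z gives the same grasp; the last joint's range is limited). The gripper opens to 85 mm and grips with 20 to 120 N. Pads are 22 mm wide; open, the fingers measure 114 mm over their backs; the gripper's body (76 mm by 85 mm) begins 54 mm behind the grasp point. The pads swing forward as they close: fully open they stand 13 mm farther back than shut.
Start: joints at [57.737, 21.807, 74.336, -0, 83.858, -12.336], TCP at [0.187, 0.517, 0.25] pointing down, gripper open.
Joint ranges: [-178.18, 178.18], [-50.72, 133.34], [12.68, 142.11], [-81.47, 261.47], [9.98, 163.14], [-165.26, 165.26]. Speed limits (degrees/s): [136.94, 136.94, 180, 180, 180, 180].

### API

Orientations are given as a 3x3 rotation matrix whose columns are the frame's x, y, z axes.
In Python, from rig import env gives the robot as it stands.
- The arm moves only by the tool servo_tool, never from a script. Its argument "steps" is a list of rows, each an object of numbers: "tx", "ty", "tz": the shift along the world's x, y, z in cm; "yaw": the turn about the world's z in degrees; "claw": the finger opening in cm, from 0 to 8.54. In form: [{"tx": .., "ty": .., "tz": .., "yaw": .., "claw": ..}, ...]. A call has 1 to 20 rows; each row shifts and turns the commanded pose from where the row before left it; what a row does not reach is not made up. A row lasts 1/10 s, in which the tool goes at most 50 mm and 8.59 degrees, less where a joint would pass 70% of its speed; a pose out of reach is approached as far as the arm can. A call with a gripper value outside its range is refused whole. The fingers move at their own pace and stop on an object; "newtons" is the grip in N (left out, the last holds). Time passes only in rows, so rows that do not move let the fingers close. It gives the time, the measured TCP pose, the force, the opening and the grip force at its end, in the units of the state.
- env.observe(): the state, without advancing time (a new reading comes with each control period).
- env.get_image(name): name is "side" or "top"; returns (picture, depth): 400x640x3 uint8, red, green, blue; 400x640 float32, m along the optical axis (not along the pixel's ray), 0 where there is no reading.
- env.camera_model(name): a dict with "fovy" (degrees; the focal length in pixels is half the picture's height over the tangent of half this angle, whatever the lens; pixels are square), "cx", "cy" (the principal point, pixels), "dist_coeffs" ([k1, k2, p1, p2, k3] as OpenCV has them; the pictures are not rectified), "T" (4x4, takes a point from camera to world coordinates). Camera axes: x right, y down, z forward; pixel columns grow to the right and rows downward; lengths in m; the calibration is good to about 2 mm. A picture is of the moment at which its call begins. camera_model takes no time and is no camera call.
- env.close_job(): hands the job in; it is judged then, once.
The state is a dict: "time_s": time; "q": joint angles; "qvel": joint speeds; "joint_efforts": joint torques, N m; "position": TCP position; "tool_rot": TCP orientation; "ft_force": force on the tool from outside, world axes, zero at the start; "wrist_torque": the same for the moment, N m; "grip_width": finger opening in m; "gripper_force": force on a finger pad.
Only numpy, scipy, OpenCV 4.12 (cv2) and the standard library are available. Lean on these libraries where they do the work, as an engineer would, in place of code of your own. Each camera call takes 0.05 s, during which the arm holds its last target. There are 200 camera calls.

### The job

I am filming the food tin that stands beside the camera remote for a recipe clip. On the remote, tilt the tall ball-topped stick well over sideways, to the side of the remote on which the tin stands, hold it there for at least one second, then let it go back to its centre. Never swing it to the other side, leave the short disc-capped stick as it is, and do not shift the tin.

Things in the scene. Friction and masses are not known exactly. Their poses are not given: they have to be found in the camera images.
- remote: Camera remote, fixed to the table: low black console with aluminium top, 110 (x) x 190 (y) x 34 mm high, turned by up to 20 degrees. Two spring-centred sticks: the tall one at y = +45 mm, the short one at y = -45 mm, x = 0. Origin: centre of its underside. Its x axis points away from the robot, its y axis to its left; sideways means along y, either way.
- ball (a point): Centre of the 32 mm black ball on the tall stick. At rest (0, +45, 109) mm in the remote's frame, 75 mm straight above its pivot. Tilts any way, to a stop at 31 degrees (ball 39 mm off centre, 11 mm lower); springs upright when released. At 25 degrees (ball 32 mm off, 7 mm lower) it takes about 3 N. Well over: ball 20 mm or more off centre sideways. A camera behind swings along with it.
- zoom_cap (a point): Top of the short stick on the same remote, with a flat black disc cap 28 mm across; at rest at (0, -45, 70) mm in the remote's frame. It tips easily and is not to be moved.
- tin: Upright printed food tin, 57 mm across and 72 mm high, loose on the table about 185 mm from the remote's centre, on the remote's left (+y) or right (-y); a white yoghurt tub of similar size stands on the opposite side. Origin: centre of its underside.
Mind the look-alikes: they are no part of the job. What is shaped like the tin but green or yellow is not meant.

How it is judged:
By the outcome, as a careful person would: the job done as asked, in the order asked, and still so for the second after the job is handed in, with the robot touching nothing.
It also fails if it takes over 35 s, if anything falls off the work surface, if the arm or the gripper's body presses on something with over 40 N, if the wrist force passes 120 N, or if a joint passes its speed limit or range.

## Working session

There is one attempt and no reset: what is moved stays moved. The work goes in short steps, Python scripts to look and compute and a tool call to move; the robot and the scene stay as the last step left them, time stands still between calls to the robot, and variables do not carry over. Pictures are saved under pics/ and viewed, at most 10 in all, crops included, and the job is handed in when it is done.

Besides the shell and the picture viewer there is one more tool, called in YAML: its name, and indented under it one key for each argument. servo_tool: Moves the arm, as the interface text tells. Its arguments: {"type":"object","properties":{"steps":{"type":"array"},"newtons":{"type":"number"}},"required":["steps"]}

```bash
mkdir -p pics
cat > h.py <<'E'
import numpy as np, cv2
from rig import env
def grab(n):
    im,d=env.get_image(n); m=env.camera_model(n); np.savez(f'{n}.npz',im=im,d=d); return im,d,m
def world(n,u,v,z=None,d=None):
    m=env.camera_model(n); f=200/np.tan(np.radians(m['fovy'])/2)
    K=np.array([[f,0,m['cx']],[0,f,m['cy']],[0,0,1]])
    p=cv2.undistortPoints(np.array([[[u,v]]],float),K,np.array(m['dist_coeffs'],float))[0,0]
    r=np.array([p[0],p[1],1]); T=np.array(m['T'])
    if d is not None: return T[:3,:3]@(r*d)+T[:3,3]
    w=T[:3,:3]@r; return T[:3,3]+w*(z-T[2,3])/w[2]
E
python3 - <<'E'
from h import *
for n in('top','side'):
    im,d,m=grab(n); cv2.imwrite(f'pics/{n}1.png',im[:,:,::-1]); print(n,np.round(m['T'],2).tolist(),m['fovy'])
print(env.observe()['position'],env.observe()['tool_rot'])
E
```

```text
top [[0.03, -0.99, 0.12, 0.44], [-1.0, -0.02, 0.02, 0.12], [-0.02, -0.12, -0.99, 0.94], [0.0, 0.0, 0.0, 1.0]] 53.439331396837915
side [[0.91, -0.22, 0.35, 0.1], [-0.41, -0.51, 0.75, -0.74], [0.02, -0.83, -0.55, 0.72], [0.0, 0.0, 0.0, 1.0]] 42.27907226052116
[0.18733023 0.51687525 0.24979232] [[-9.40119303e-01  3.40844860e-01 -6.91022545e-04]
 [ 3.40845439e-01  9.40118745e-01 -1.06357387e-03]
 [ 2.87129561e-04 -1.23541821e-03 -9.99999196e-01]]
```

View pics/top1.png

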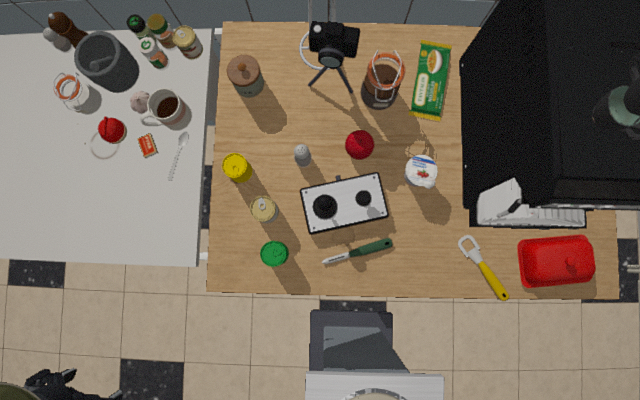

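View pics/side1.png

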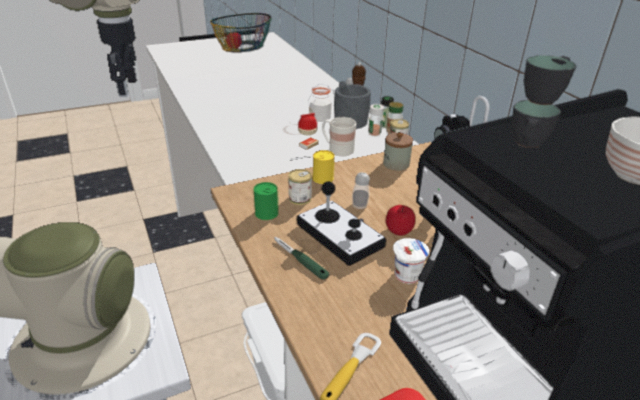

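Candidates for the tin are the printed tin at top (263,208), the yellow one at (236,167) and the green one at (274,253). The printed one fits, and it stands on the remote's left (+y), with the yoghurt tub at (421,171) on the right. The tall stick's ball is at about (324,206) and the short stick's cap at about (363,198). I'll check these in a close crop.

Run:
```python
from h import *
a=np.load('top.npz');s=np.load('side.npz')
c=cv2.resize(a['im'][150:270,240:400],None,fx=4.5,fy=4.5,interpolation=2)[:,:,::-1]
c2=cv2.resize(s['im'][160:280,250:400],None,fx=4.5,fy=4.5,interpolation=2)[:,:,::-1]
cv2.imwrite('pics/ct.png',c);cv2.imwrite('pics/cs.png',c2)
```

```text
(no output)
```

View pics/ct.png

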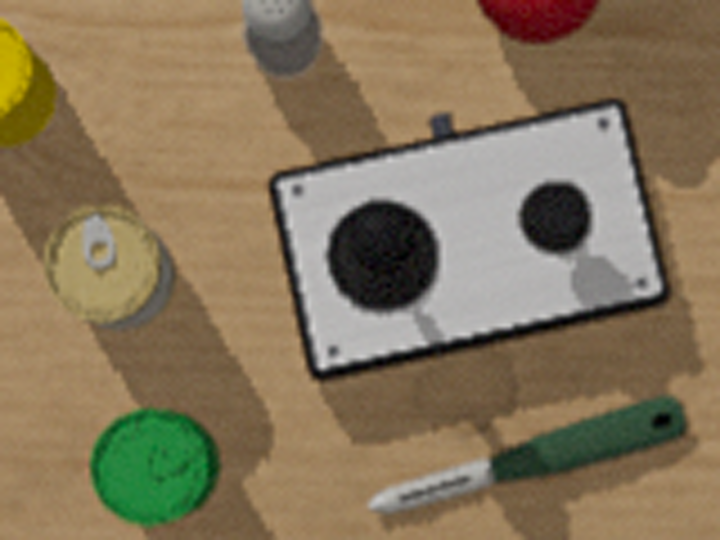

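View pics/cs.png

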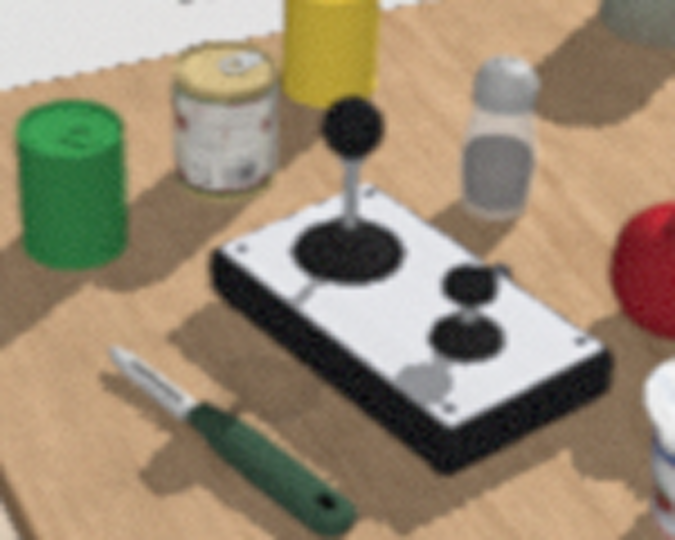

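The top crop shows the remote's plate corners at crop (275,180), (620,103), (665,295) and (318,373). The printed tin is at (103,265). In the side crop the ball is at (352,127) and the cap at (470,283).

Run:
```python
from h import *
t=lambda u,v,z:world('top',240+u/4.5,150+v/4.5,z)
C=np.array([t(*p,.034) for p in((275,180),(620,103),(665,295),(318,373))])
o=C.mean(0);o[2]=0
y=(C[0]-C[1]+C[3]-C[2])/2; x=(C[0]-C[3]+C[1]-C[2])/2
print('size',np.linalg.norm(x),np.linalg.norm(y),'yaws',np.degrees(np.arctan2(-y[0],y[1])),np.degrees(np.arctan2(x[1],x[0])))
a=np.arctan2(-y[0],y[1]);R=np.array([[np.cos(a),-np.sin(a),0],[np.sin(a),np.cos(a),0],[0,0,1]])
print('o',o,'ball',o+R@[0,.045,.109],'cap',o+R@[0,-.045,.07])
print('ball side',world('side',250+352/4.5,160+127/4.5,.109),'cap side',world('side',250+470/4.5,160+283/4.5,.068))
print('plate foot/ball top', t(384,255,.109))
T=t(103,265,.072);print('tin',T,R.T@(T-o)); print('ydir',R[:,1])
```

```text
size 0.10099567964650095 0.1806604948062835 yaws 14.036816341398255 13.806158912251433
o [0.54327825 0.07855766 0.        ] ball [0.53236371 0.12221396 0.109     ] cap [0.55419279 0.03490135 0.07      ]
ball side [0.53112537 0.12001089 0.109     ] cap side [0.55239398 0.03184309 0.068     ]
plate foot/ball top [0.52510736 0.12192277 0.109     ]
tin [0.52087064 0.25897803 0.072     ] [0.0220216  0.18046789 0.072     ]
ydir [-0.24254533  0.97014008  0.        ]
```

servo_tool:
  steps:
    - {"tx":1.78,"ty":-2.2,"yaw":-2.8,"claw":2}
    - {"tx":1.78,"ty":-2.2,"yaw":-2.8,"claw":2}
    - {"tx":1.78,"ty":-2.2,"yaw":-2.8,"claw":2}
    - {"tx":1.78,"ty":-2.2,"yaw":-2.8,"claw":2}
    - {"tx":1.78,"ty":-2.2,"yaw":-2.8,"claw":2}
    - {"tx":1.78,"ty":-2.2,"yaw":-2.8,"claw":2}
    - {"tx":1.78,"ty":-2.2,"yaw":-2.8,"claw":2}
    - {"tx":1.78,"ty":-2.2,"yaw":-2.8,"claw":2}
    - {"tx":1.78,"ty":-2.2,"yaw":-2.8,"claw":2}
    - {"tx":1.78,"ty":-2.2,"yaw":-2.8,"claw":2}
    - {"tx":1.78,"ty":-2.2,"yaw":-2.8,"claw":2}
    - {"tx":1.78,"ty":-2.2,"yaw":-2.8,"claw":2}
    - {"tx":1.78,"ty":-2.2,"yaw":-2.8,"claw":2}
    - {"tx":1.78,"ty":-2.2,"yaw":-2.8,"claw":2}
    - {"tx":1.78,"ty":-2.2,"yaw":-2.8,"claw":2}
    - {"tx":1.78,"ty":-2.2,"yaw":-2.8,"claw":2}
    - {"tx":1.78,"ty":-2.2,"yaw":-2.8,"claw":2}
    - {"tx":1.78,"ty":-2.2,"yaw":-2.8,"claw":2}
    - {"tx":1.78,"ty":-2.2,"yaw":-2.8,"claw":2}
    - {"tx":1.78,"ty":-2.2,"yaw":-2.8,"claw":2}

```text
invalid input at $.steps[0]: expected keys tx, ty, tz, yaw, claw
```

servo_tool:
  steps:
    - {"tx":1.78,"ty":-2.2,"tz":0,"yaw":-2.8,"claw":2}
    - {"tx":1.78,"ty":-2.2,"tz":0,"yaw":-2.8,"claw":2}
    - {"tx":1.78,"ty":-2.2,"tz":0,"yaw":-2.8,"claw":2}
    - {"tx":1.78,"ty":-2.2,"tz":0,"yaw":-2.8,"claw":2}
    - {"tx":1.78,"ty":-2.2,"tz":0,"yaw":-2.8,"claw":2}
    - {"tx":1.78,"ty":-2.2,"tz":0,"yaw":-2.8,"claw":2}
    - {"tx":1.78,"ty":-2.2,"tz":0,"yaw":-2.8,"claw":2}
    - {"tx":1.78,"ty":-2.2,"tz":0,"yaw":-2.8,"claw":2}
    - {"tx":1.78,"ty":-2.2,"tz":0,"yaw":-2.8,"claw":2}
    - {"tx":1.78,"ty":-2.2,"tz":0,"yaw":-2.8,"claw":2}
    - {"tx":1.78,"ty":-2.2,"tz":0,"yaw":-2.8,"claw":2}
    - {"tx":1.78,"ty":-2.2,"tz":0,"yaw":-2.8,"claw":2}
    - {"tx":1.78,"ty":-2.2,"tz":0,"yaw":-2.8,"claw":2}
    - {"tx":1.78,"ty":-2.2,"tz":0,"yaw":-2.8,"claw":2}
    - {"tx":1.78,"ty":-2.2,"tz":0,"yaw":-2.8,"claw":2}
    - {"tx":1.78,"ty":-2.2,"tz":0,"yaw":-2.8,"claw":2}
    - {"tx":1.78,"ty":-2.2,"tz":0,"yaw":-2.8,"claw":2}
    - {"tx":1.78,"ty":-2.2,"tz":0,"yaw":-2.8,"claw":2}
    - {"tx":1.78,"ty":-2.2,"tz":0,"yaw":-2.8,"claw":2}
    - {"tx":1.78,"ty":-2.2,"tz":0,"yaw":-2.8,"claw":2}

```text
time_s: 2.1
position: [0.5439, 0.0761, 0.25]
tool_rot: [[-0.241, 0.971, -0.001], [0.971, 0.241, 0.0], [0.0, -0.001, -1.0]]
ft_force: [0.5, 1.0, 0.1]
grip_width: 0.0199
gripper_force: 0.0
```

servo_tool:
  steps:
    - {"tx":0,"ty":0,"tz":-2,"yaw":0,"claw":2}
    - {"tx":0,"ty":0,"tz":-2,"yaw":0,"claw":2}
    - {"tx":0,"ty":0,"tz":-2,"yaw":0,"claw":2}
    - {"tx":0,"ty":0,"tz":-2,"yaw":0,"claw":2}
    - {"tx":0,"ty":0,"tz":-1.5,"yaw":0,"claw":2}
    - {"tx":0,"ty":0,"tz":-1.5,"yaw":0,"claw":2}
    - {"tx":0,"ty":0,"tz":-1.5,"yaw":0,"claw":2}
    - {"tx":0,"ty":0,"tz":-1,"yaw":0,"claw":2}
    - {"tx":0,"ty":0,"tz":-1,"yaw":0,"claw":2}
    - {"tx":0,"ty":0,"tz":0,"yaw":0,"claw":2}
    - {"tx":0,"ty":0,"tz":0,"yaw":0,"claw":2}

```text
time_s: 3.2
position: [0.5436, 0.0771, 0.1056]
tool_rot: [[-0.243, 0.97, 0.0], [0.97, 0.243, -0.0], [-0.0, 0.0, -1.0]]
ft_force: [-0.3, 0.2, 0.3]
grip_width: 0.0199
gripper_force: 0.0
```

Run:
```python
from h import *
im,d,m=grab('side')
cv2.imwrite('pics/s2.png',cv2.resize(im[140:280,240:420],None,fx=4,fy=4,interpolation=2)[:,:,::-1])
```

```text
(no output)
```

View pics/s2.png

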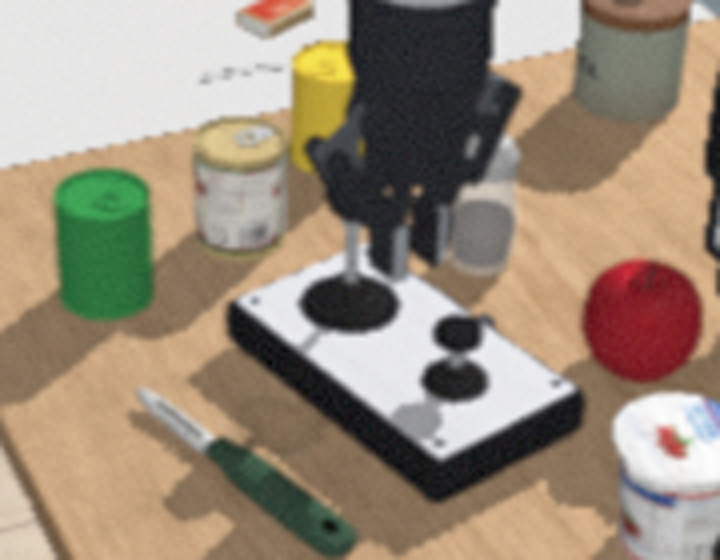

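The fingers are beside the stick on its right. The cap at (458,333) and the tin at (240,185) are untouched. Next I push towards the tin.

servo_tool:
  steps:
    - {"tx":-0.12,"ty":0.5,"tz":0,"yaw":0,"claw":2}
    - {"tx":-0.12,"ty":0.5,"tz":0,"yaw":0,"claw":2}
    - {"tx":-0.12,"ty":0.5,"tz":0,"yaw":0,"claw":2}
    - {"tx":-0.12,"ty":0.5,"tz":0,"yaw":0,"claw":2}
    - {"tx":-0.12,"ty":0.5,"tz":0,"yaw":0,"claw":2}
    - {"tx":-0.13,"ty":0.5,"tz":0,"yaw":0,"claw":2}
    - {"tx":-0.13,"ty":0.5,"tz":0,"yaw":0,"claw":2}
    - {"tx":-0.13,"ty":0.5,"tz":0,"yaw":0,"claw":2}
    - {"tx":-0.13,"ty":0.5,"tz":0,"yaw":0,"claw":2}
    - {"tx":-0.13,"ty":0.5,"tz":0,"yaw":0,"claw":2}
    - {"tx":0,"ty":0,"tz":0,"yaw":0,"claw":2}
    - {"tx":0,"ty":0,"tz":0,"yaw":0,"claw":2}

```text
time_s: 4.45
position: [0.5309, 0.127, 0.1052]
tool_rot: [[-0.243, 0.97, -0.0], [0.97, 0.243, -0.0], [-0.0, -0.0, -1.0]]
ft_force: [0.1, -1.6, -1.1]
grip_width: 0.0199
gripper_force: 1.5
```

Run:
```python
from h import *
im,d,m=grab('side')
cv2.imwrite('pics/s3.png',cv2.resize(im[140:280,240:420],None,fx=4,fy=4,interpolation=2)[:,:,::-1])
```

```text
(no output)
```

View pics/s3.png

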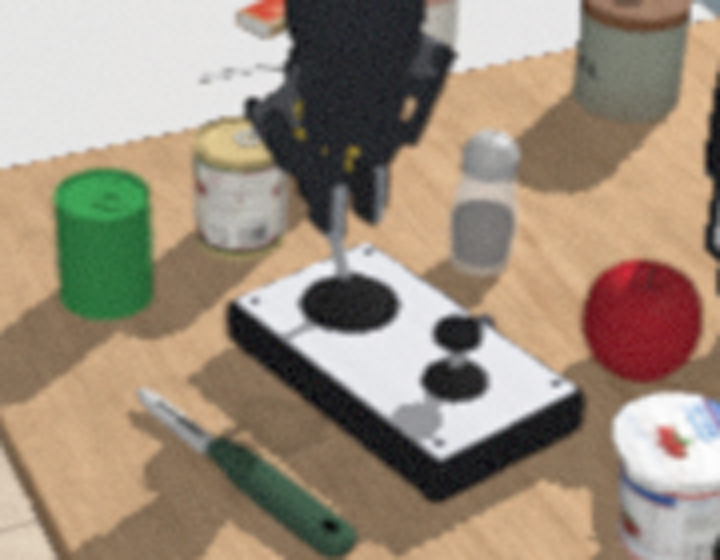

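The stick enters between the fingers and leans left, towards the tin. It runs from about (344,275) up to (340,190) in the crop. The cap and tin are unmoved. I'll work out the tilt from that line.

Run:
```python
from h import *
m=env.camera_model('side');f=200/np.tan(np.radians(m['fovy'])/2)
K=np.array([[f,0,m['cx']],[0,f,m['cy']],[0,0,1]]);Ti=np.linalg.inv(np.array(m['T']))
yd=np.array([-.2425,.970,0]);P=np.array([.5318,.121,.034])
for off in(0,15,20,25,30,35):
    a=np.arcsin(off/75);pts=np.array([P+r*(np.sin(a)*yd+np.cos(a)*np.array([0,0,1])) for r in(.01,.03,.045,.055,.075)])
    p=cv2.projectPoints(pts,cv2.Rodrigues(Ti[:3,:3])[0],Ti[:3,3],K,np.array(m['dist_coeffs'],float))[0][:,0]
    print(off,np.round((p-[240,140])*4).astype(int).tolist())
```

```text
0 [[350, 289], [351, 259], [352, 237], [352, 222], [353, 192]]
15 [[348, 287], [344, 256], [341, 231], [340, 215], [336, 182]]
20 [[347, 287], [342, 255], [338, 230], [336, 214], [330, 180]]
25 [[346, 287], [340, 254], [335, 229], [331, 213], [325, 179]]
30 [[345, 287], [337, 254], [331, 229], [327, 212], [319, 178]]
35 [[345, 287], [335, 253], [328, 228], [323, 212], [313, 178]]
```

The tilt is about 18–20 mm, which is borderline. I'll push 9 mm further and watch the force.

servo_tool:
  steps:
    - {"tx":-0.07,"ty":0.3,"tz":0,"yaw":0,"claw":2}
    - {"tx":-0.07,"ty":0.3,"tz":0,"yaw":0,"claw":2}
    - {"tx":-0.07,"ty":0.3,"tz":0,"yaw":0,"claw":2}
    - {"tx":0,"ty":0,"tz":0,"yaw":0,"claw":2}
    - {"tx":0,"ty":0,"tz":0,"yaw":0,"claw":2}

```text
time_s: 5.0
position: [0.5288, 0.136, 0.1052]
tool_rot: [[-0.243, 0.97, -0.0], [0.97, 0.243, -0.0], [-0.0, -0.0, -1.0]]
ft_force: [0.9, -3.7, -4.6]
grip_width: 0.0202
gripper_force: 2.9
```

Run:
```python
from h import *
im,d,m=grab('side')
cv2.imwrite('pics/s4.png',cv2.resize(im[170:230,290:370],None,fx=8,fy=8,interpolation=2)[:,:,::-1])
```

```text
(no output)
```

View pics/s4.png

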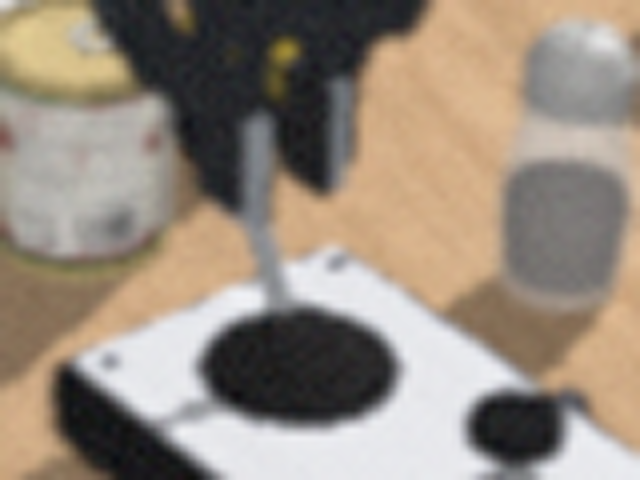

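The stick now leans about 32 mm to the tin side, which agrees with the 3.8 N reading. The cap at (515,428) is upright. I'll hold, then ease back slowly.

servo_tool:
  steps:
    - {"tx":0,"ty":0,"tz":0,"yaw":0,"claw":2}
    - {"tx":0,"ty":0,"tz":0,"yaw":0,"claw":2}
    - {"tx":0,"ty":0,"tz":0,"yaw":0,"claw":2}
    - {"tx":0,"ty":0,"tz":0,"yaw":0,"claw":2}
    - {"tx":0,"ty":0,"tz":0,"yaw":0,"claw":2}
    - {"tx":0,"ty":0,"tz":0,"yaw":0,"claw":2}
    - {"tx":0,"ty":0,"tz":0,"yaw":0,"claw":2}
    - {"tx":0,"ty":0,"tz":0,"yaw":0,"claw":2}
    - {"tx":0,"ty":0,"tz":0,"yaw":0,"claw":2}
    - {"tx":0,"ty":0,"tz":0,"yaw":0,"claw":2}
    - {"tx":0,"ty":0,"tz":0,"yaw":0,"claw":2}
    - {"tx":0,"ty":0,"tz":0,"yaw":0,"claw":2}
    - {"tx":0,"ty":0,"tz":0,"yaw":0,"claw":2}
    - {"tx":0,"ty":0,"tz":0,"yaw":0,"claw":2}
    - {"tx":0,"ty":0,"tz":0,"yaw":0,"claw":2}
    - {"tx":0,"ty":0,"tz":0,"yaw":0,"claw":2}
    - {"tx":0,"ty":0,"tz":0,"yaw":0,"claw":2}
    - {"tx":0,"ty":0,"tz":0,"yaw":0,"claw":2}

```text
time_s: 6.85
position: [0.5288, 0.1361, 0.1053]
tool_rot: [[-0.243, 0.97, -0.0], [0.97, 0.243, 0.0], [0.0, -0.0, -1.0]]
ft_force: [1.2, -4.7, -4.7]
grip_width: 0.0199
gripper_force: 2.9
```

servo_tool:
  steps:
    - {"tx":0.05,"ty":-0.2,"tz":0,"yaw":0,"claw":2}
    - {"tx":0.05,"ty":-0.2,"tz":0,"yaw":0,"claw":2}
    - {"tx":0.05,"ty":-0.2,"tz":0,"yaw":0,"claw":2}
    - {"tx":0.05,"ty":-0.2,"tz":0,"yaw":0,"claw":2}
    - {"tx":0.05,"ty":-0.2,"tz":0,"yaw":0,"claw":2}
    - {"tx":0.05,"ty":-0.2,"tz":0,"yaw":0,"claw":2}
    - {"tx":0.05,"ty":-0.2,"tz":0,"yaw":0,"claw":2}
    - {"tx":0.05,"ty":-0.2,"tz":0,"yaw":0,"claw":2}
    - {"tx":0.05,"ty":-0.2,"tz":0,"yaw":0,"claw":2}
    - {"tx":0.05,"ty":-0.2,"tz":0,"yaw":0,"claw":2}
    - {"tx":0.05,"ty":-0.2,"tz":0,"yaw":0,"claw":2}
    - {"tx":0.05,"ty":-0.2,"tz":0,"yaw":0,"claw":2}
    - {"tx":0.05,"ty":-0.2,"tz":0,"yaw":0,"claw":2}

```text
time_s: 8.15
position: [0.5353, 0.1099, 0.1052]
tool_rot: [[-0.243, 0.97, -0.0], [0.97, 0.243, 0.0], [0.0, -0.0, -1.0]]
ft_force: [-0.5, 0.1, 0.0]
grip_width: 0.0202
gripper_force: 0.5
```

servo_tool:
  steps:
    - {"tx":0.02,"ty":-0.1,"tz":0,"yaw":0,"claw":2}
    - {"tx":0.03,"ty":-0.1,"tz":0,"yaw":0,"claw":2}
    - {"tx":0.02,"ty":-0.1,"tz":0,"yaw":0,"claw":2}
    - {"tx":0.03,"ty":-0.1,"tz":0,"yaw":0,"claw":2}
    - {"tx":0.02,"ty":-0.1,"tz":0,"yaw":0,"claw":2}
    - {"tx":0.03,"ty":-0.1,"tz":0,"yaw":0,"claw":2}
    - {"tx":0.05,"ty":-0.2,"tz":0,"yaw":0,"claw":2}
    - {"tx":0.05,"ty":-0.2,"tz":0,"yaw":0,"claw":2}
    - {"tx":0.1,"ty":-0.4,"tz":0,"yaw":0,"claw":2}
    - {"tx":0.1,"ty":-0.4,"tz":0,"yaw":0,"claw":2}
    - {"tx":0.1,"ty":-0.4,"tz":0,"yaw":0,"claw":2}
    - {"tx":0.1,"ty":-0.4,"tz":0,"yaw":0,"claw":2}
    - {"tx":0.1,"ty":-0.4,"tz":0,"yaw":0,"claw":2}
    - {"tx":0,"ty":0,"tz":0,"yaw":0,"claw":2}

```text
time_s: 9.55
position: [0.543, 0.0795, 0.1053]
tool_rot: [[-0.243, 0.97, 0.0], [0.97, 0.243, -0.0], [-0.0, 0.0, -1.0]]
ft_force: [-0.6, 0.3, 0.4]
grip_width: 0.0203
gripper_force: 0.0
```

servo_tool:
  steps:
    - {"tx":0,"ty":0,"tz":1,"yaw":0,"claw":2}
    - {"tx":0,"ty":0,"tz":2,"yaw":0,"claw":2}
    - {"tx":0,"ty":0,"tz":2,"yaw":0,"claw":2}
    - {"tx":0,"ty":0,"tz":2,"yaw":0,"claw":2}
    - {"tx":0,"ty":0,"tz":2,"yaw":0,"claw":2}
    - {"tx":0,"ty":0,"tz":2,"yaw":0,"claw":2}
    - {"tx":0,"ty":0,"tz":2,"yaw":0,"claw":2}
    - {"tx":0,"ty":0,"tz":1,"yaw":0,"claw":2}
    - {"tx":0,"ty":0,"tz":0,"yaw":0,"claw":2}
    - {"tx":0,"ty":0,"tz":0,"yaw":0,"claw":2}
    - {"tx":0,"ty":0,"tz":0,"yaw":0,"claw":2}

```text
time_s: 10.65
position: [0.5425, 0.0801, 0.2443]
tool_rot: [[-0.243, 0.97, -0.002], [0.97, 0.243, 0.0], [0.001, -0.002, -1.0]]
ft_force: [0.6, 0.5, -0.4]
grip_width: 0.0202
gripper_force: 0.0
```

Run:
```python
from h import *
im,d,m=grab('side')
cv2.imwrite('pics/s5.png',cv2.resize(im[140:280,240:420],None,fx=4,fy=4,interpolation=2)[:,:,::-1])
```

```text
(no output)
```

View pics/s5.png

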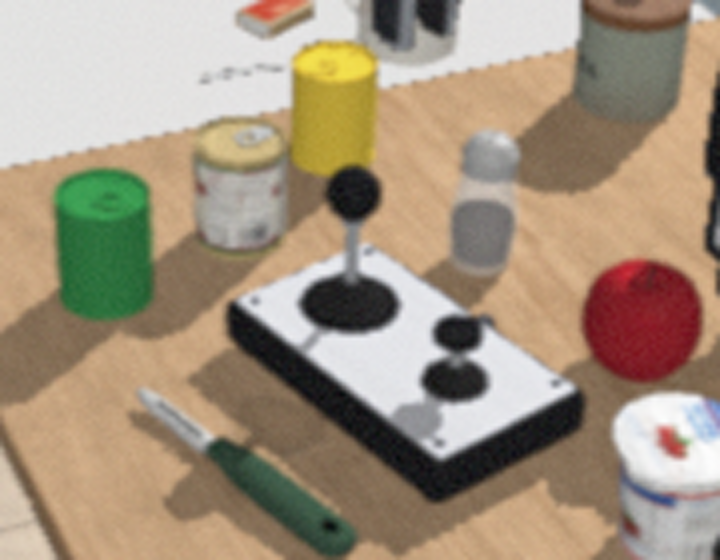

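The stick is upright again with its ball at (353,193). The cap at (458,333) and the tin at (240,185) are unmoved, and the gripper is clear.

```bash
python3 -c "
from rig import env
print(env.close_job())"
```

```text
the job is handed in; nothing more can be done
None
```

The tall stick was tilted about 32 mm (by my estimate from the image) to the tin's side, the remote's left, held there for about 1.9 s and eased back upright; in the last picture the short stick and the tin look unmoved, and the job is handed in.

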